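Test the bulb in the bench bulb tester

ROBOT

A 7-joint arm with a two-finger parallel gripper is mounted at the origin on the work surface. World frame = base frame: x ahead of the robot, y to its left, z up, the work surface at z = 0. Lengths are in m, angles in rad, forces in N, time in s.
With the tool pointing down it reaches from about 0.375 to 0.925 m from the base axis. Payload 3.1 kg.
Tool frame: the origin (TCP) lies on the mounting face of the last link; the fingertips stand 173 mm ahead of it and the grasp point (between the pads) lies 155 mm ahead of it; z points along the fingers, y is the direction in which the jaws open and shut (so a half turn about z gives the same grasp; the last joint's range is limited). The gripper opens to 85 mm and grips with 20 to 120 N. Pads are 22 mm wide; open, the fingers measure 114 mm over their backs; the gripper's body (76 mm by 85 mm) begins 54 mm behind the grasp point. The pads swing forward as they close: fully open they stand 13 mm farther back than shut.
Start: joints at [-1.236, 0.383, 0.044, 1.598, -0.018, 1.161, -0.05], TCP at [0.273, 0.59, 0.405] pointing down, gripper open.
Joint ranges: [-2.61, 2.61], [-0.41, 2.15], [-1.48, 1.57], [0, 2.5], [-1.57, 4.71], [0.05, 1.97], [-2.85, 2.85]. Speed limits (rad/s): [2.79, 2.79, 3.14, 3.14, 3.14, 3.14, 3.14].

INTERFACE

Orientations are given as a unit quaternion [w, x, y, z].
In Python, from workcell import r gives the robot as it stands.
- The arm moves only by the shell command python3 -m inch 'ROWS' [FORCE]. ROWS is JSON, a list of rows, each a list of 3 entries, a list of its own where there are three numbers: the shift along the tool's x, y, z normalised to -1 to 1, where 1 is 0.04 m, then the turn, a rotation vector about the tool's x, y, z normalised to -1 to 1, where 1 is 5 degrees, then the closure, from 0 (fully open) to 1 (shut). In form: [[[dx, dy, dz], [wx, wy, wz], grip], ...]. A call has exactly 8 rows; each row shifts and turns the commanded pose from where the row before left it, along the tool's axes as they then stand; what a row does not reach is not made up. A row lasts 1/12 s, in which the tool goes at most 41.7 mm and 7.16 degrees, less where a joint would pass 70% of its speed; a pose out of reach is approached as far as the arm can. A call with a number of a shift or a turn outside -1 to 1 is refused whole. A call with a gripper value outside its range is refused whole. The fingers move at their own pace and stop on an object; FORCE is the grip in N (left out, the last holds). Time passes only in rows, so rows that do not move let the fingers close, or fill a call up. It gives the time, the measured TCP pose, the force and the opening at its end, in the units of the state.
- r.sense(): the state, without advancing time (a new reading comes with each control period).
- r.capture(name): name is "scene" or "top"; returns a dict with "color" (420x560x3 uint8, blue, green, red), "intrinsics" (3x3 intrinsics, pixels), "dist" ([k1, k2, p1, p2, k3] as OpenCV has them; the pictures are not rectified), "cam_to_world" (4x4, takes a point from camera to world coordinates). Camera axes: x right, y up, looking along -z (the intrinsics and any distortion apply to the point x, -y, -z); pixel columns grow to the right and rows downward; lengths in m; the calibration is good to about 2 mm. A picture is of the moment at which its call begins. There is no depth.
- r.job_done(): hands the job in, once; it reports no verdict.
Trained networks look in the newest picture that a camera, given by its name, has taken for a name from the list of things; names that differ only in an ending like _2 or _b are one class to them, and where a whole thing is asked for, a point or a joint stands for the part that bears it (a point fixed in the world has none). Each returns a list of dicts, best first, with "conf" (0 to 1); they miss things now and then, are a little off and sometimes report something else, mostly with a low value. They report only what shows in the picture. A call takes as long as a camera call.
- r.search_frame(label, camera): "position" ([column, row] in pixels, amid what is visible of it).
- r.tip_of(label, camera): "position" ([column, row] in pixels: a listed point, or the origin of a listed thing).
The state is a dict: "clock": time; "joint_pos": joint angles; "qd": joint speeds; "joint_torque": joint torques, N m; "tcp_pos": TCP position; "orientation": TCP orientation; "wrist_force": force on the tool from outside, world axes, zero at the start; "moment": the same for the moment, N m; "finger_gap": opening from 0.0 (shut) to 1.0 (fully open).
Only numpy, scipy, OpenCV 4.12 (cv2) and the standard library are available. Lean on these libraries where they do the work, as an engineer would, in place of code of your own. Each camera call takes 0.05 s, during which the arm holds its last target.

TASK

Test the bulb that stands in the bench bulb tester: switch the tester on by pressing down the raised far end of its rocker, then press the test button directly in front of the bulb's socket fully down, keep it down for at least two seconds and let it up, then switch the tester off again by pressing down the near end of the rocker. Only press with the fingertips and pick nothing up: the bulb stays seated in its socket, and the other two test buttons and the small parts lying around are left alone. Never press a test button while the tester is off.

Things in the scene. Friction and masses are not known exactly. Their poses are not given: they have to be found in the camera images.
- tester: bulb tester: fixed grey steel box, 150 (x) by 260 mm (y), top 60 mm above the table. Origin under its centre; x away from the robot (yaw within 0.45 rad), y left, z up. On top, left (y +85 mm): the rocker; right: three plates side by side in any order, each 50 mm wide, with a lamp socket at the back (x +35 mm) and its own test button in front of it (x -35 mm)
- rocker (a joint): black V-shaped supply rocker, 34 (tester's x) by 19 mm; bezel 42 x 27 mm, 63 mm above the table. One half lies level at 65.5 mm, the other rises to 71 mm at its end. 0 rad = off (far half +x raised; the start), 0.35 = on (near half raised). Snaps over past half-way and stays; the raised end needs about 3 N and 4 to 5 mm straight down at its press point
- rocker_on_end (a point): the point to press to switch on: on top of the rocker's far half (+x), 12 mm from the middle; moves with the rocker
- rocker_off_end (a point): the point to press to switch off: on top of the rocker's near half (-x), 12 mm from the middle; moves with the rocker
- bulb_btn (a joint): test button of the socket plate with the large brass bayonet socket, the one that holds the bulb: 22 mm round black cap standing 10 mm above a 29 mm steel bezel. 0 = up, 0.005 m = fully down; springs back by itself, needs about 1.5 N at first and 4.5 N fully down
- bulb_btn_top (a point): centre of the top of that button's cap (bulb), about 78 mm above the table when up; moves with the cap
- mini_btn (a joint): test button of the socket plate with the small, empty brass bayonet socket: 22 mm round black cap standing 10 mm above a 29 mm steel bezel. 0 = up, 0.005 m = fully down; springs back by itself, needs about 1.5 N at first and 4.5 N fully down
- mini_btn_top (a point): centre of the top of that button's cap (mini), about 78 mm above the table when up; moves with the cap
- wedge_btn (a joint): test button of the socket plate with the white, empty wedge socket: 22 mm round black cap standing 10 mm above a 29 mm steel bezel. 0 = up, 0.005 m = fully down; springs back by itself, needs about 1.5 N at first and 4.5 N fully down
- wedge_btn_top (a point): centre of the top of that button's cap (wedge), about 78 mm above the table when up; moves with the cap
- bulb_center (a point): half-way up the green glass bulb, 26 mm across and 49 mm tall, that stands loose, 14 mm deep, in the large bayonet socket (its top about 116 mm above the table). It is the only bulb on the tester
- standoff_center (a point): a hexagonal steel standoff 13 mm across with a black rubber cap, 38 mm tall, standing on the tester's top behind the rocker; point half-way up its middle. Leave alone
- lane_guide_center (a point): a white plastic lane guide, 68 x 12 x 17 mm, on the table on the robot's side of the tester; point half-way up its middle. Leave alone
- key_plate_center (a point): a flat steel cam lock key plate with a hole, 68 x 30 x 4 mm, on the table left of the tester; point half-way up its middle. Leave alone
- cam_lock_center (a point): a steel cam lock, 23 mm across and 30 mm tall, standing on its head, left of the tester; point half-way up its middle. Leave alone
- flipper_bat_center (a point): a white flipper bat with a black rubber band, 76 x 25 x 14 mm, its 9 mm shaft pointing up to 48 mm, right of the tester; point half-way up its middle (of the bat). Leave alone
- coil_center (a point): a copper-wound solenoid coil, 38 mm across and 54 mm tall, standing right of the tester; point half-way up its middle. Leave alone
- screwdriver_grip (a point): handle of a screwdriver lying on the table, pointing away from the robot, farther right of the tester. Leave alone

How it is judged:
On the way, in this order (a step that is already met when the one before it is completed fails the run):
1. the tester is switched on at the rocker (value of joint rocker above 0.27 rad and value of joint each of bulb_btn, mini_btn, wedge_btn below 0.001 m), for 0.2 s.
2. the test button in front of the bulb is kept down for two seconds with the tester on (value of joint bulb_btn above 0.0035 m and value of joint rocker above 0.27 rad), for 1.8 s.
3. the button is let up while the tester is still on (all of step 1), for 0.1 s.
4. the tester is switched off at the rocker (value of joint each of bulb_btn, mini_btn, wedge_btn below 0.001 m and value of joint rocker below 0.08 rad), for 0.2 s.
At the end, for the whole second after the job is handed in: The rocker is off (below 0.08 rad), all three test buttons are up (within 1 mm), the bulb stands in its socket within 8 mm of its start and 0.2 rad of upright, and each small part is within 20 mm of where it was (all of step 4 and distance of bulb_center from where it was at the start of the episode below 0.008 m and angle between bulb_center's own z axis and vertical below 0.2 rad and distance of each of standoff_center, lane_guide_center, key_plate_center, cam_lock_center, flipper_bat_center, coil_center, screwdriver_grip from where it was at the start of the episode below 0.02 m); the robot touches nothing.
It fails at once if a test button is pressed while the tester is off (value of joint rocker below 0.1 rad and value of joint any of bulb_btn, mini_btn, wedge_btn above 0.0025 m).
It fails at once if one of the other two test buttons is pressed (value of joint any of mini_btn, wedge_btn above 0.0025 m).
It fails at once if the bulb is lifted, knocked out or tipped (distance of bulb_center from where it was at the start of the episode above 0.008 m or angle between bulb_center's own z axis and vertical above 0.2 rad).
It fails at once if a small part lying around is lifted or pushed away (distance of any of standoff_center, lane_guide_center, key_plate_center, cam_lock_center, flipper_bat_center, coil_center, screwdriver_grip from where it was at the start of the episode above 0.02 m).
It also fails if it takes over 42 s, if anything falls off the work surface, if the arm or the gripper's body presses on something with over 40 N, if the wrist force passes 120 N, or if a joint passes its speed limit or range.

## Working session

There is one attempt and no reset: what is moved stays moved. The work goes in short steps, Python scripts to look and compute and a shell command to move; the robot and the scene stay as the last step left them, time stands still between calls to the robot, and variables do not carry over. Pictures are saved under pics/ and viewed, and the job is handed in when it is done.

```bash
ls; mkdir -p pics; cat > h.py <<'E'
import numpy as np, cv2, json
from workcell import r
E
python3 - <<'E'
from h import *
s=r.sense(); print(s)
caps={}
for c in ["scene","top"]:
    d=r.capture(c); cv2.imwrite(f"pics/{c}0.png",d["color"]); 
    np.savez(f"{c}.npz",**{k:np.array(v) for k,v in d.items()})
    print(c,d["intrinsics"],d["dist"],d["cam_to_world"])
    for l in ["rocker_on_end","rocker_off_end","bulb_btn_top","mini_btn_top","wedge_btn_top","bulb_center","tester","standoff_center"]:
        print(l,[(np.round(x["position"],1).tolist(),round(x["conf"],2)) for x in r.tip_of(l,c)[:3]])
print(r.sense()["clock"])
E
```

```text
pics
{'clock': 0.0, 'joint_pos': array([-1.23578564,  0.38382816,  0.04377057,  1.59959722, -0.01791757,
        1.16119606, -0.04990832]), 'qd': array([ 0.00025999, -0.00130744,  0.00100003, -0.00066247,  0.00209601,
       -0.00132679, -0.0004161 ]), 'joint_torque': array([-4.15635141e-04, -4.33457422e+01,  1.02433093e+00, -2.49513781e+01,
        1.05411155e-02,  1.13517276e-02,  5.49053176e-07]), 'tcp_pos': array([0.27236627, 0.58963605, 0.4032792 ]), 'orientation': array([-2.33278541e-04,  2.14660021e-01,  9.76687942e-01, -1.29802016e-03]), 'wrist_force': array([ 0.2483334 , -0.29737735, -0.74974222]), 'moment': array([-0.00324969, -0.00262056, -0.03848059]), 'finger_gap': 1.0014920745224634}
scene [[403.39904816   0.         286.903205  ]
 [  0.         403.39904816 215.58319134]
 [  0.           0.           1.        ]] [-0.08724224  0.          0.          0.          0.        ] [[-1.63613037e-01 -5.25791101e-01  8.34730191e-01  1.30677801e+00]
 [ 9.86524368e-01 -8.66289253e-02  1.38798778e-01  1.36271181e-01]
 [-6.67382895e-04  8.46190964e-01  5.32879355e-01  5.36119060e-0
[... 525 characters left out ...]
.67201717]
 [  0.           0.           1.        ]] [-0.02268204  0.          0.          0.          0.        ] [[ 0.0096846   0.99396547 -0.10926503  0.48936637]
 [-0.999942    0.00911165 -0.0057417   0.02925973]
 [-0.00471146  0.1093143   0.99399607  0.88367843]
 [ 0.          0.          0.          1.        ]]
rocker_on_end [([279.7, 226.4], 0.63), ([214.3, 233.0], 0.53)]
rocker_off_end [([211.7, 250.2], 0.5)]
bulb_btn_top [([276.1, 255.0], 0.5)]
mini_btn_top [([241.4, 290.4], 0.63), ([299.8, 261.3], 0.58), ([250.1, 247.6], 0.48)]
wedge_btn_top []
bulb_center [([283.4, 224.9], 0.64)]
tester [([349.0, 223.8], 0.67), ([259.1, 239.7], 0.66)]
standoff_center [([233.3, 210.4], 0.36)]
0.9
```

```bash
python3 - <<'E'
import cv2
a=cv2.imread("pics/top0.png")[170:320,150:350]; cv2.imwrite("pics/topc.png",cv2.resize(a,(800,600),interpolation=cv2.INTER_CUBIC))
a=cv2.imread("pics/scene0.png")[150:270,240:400]; cv2.imwrite("pics/scenec.png",cv2.resize(a,(800,600),interpolation=cv2.INTER_CUBIC))
E
```

```text
(no output)
```

View pics/top0.png

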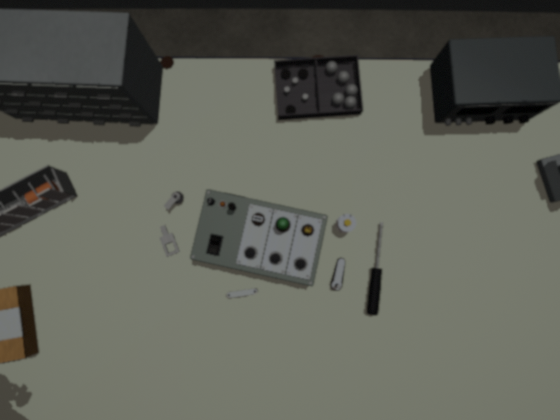

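View pics/scene0.png

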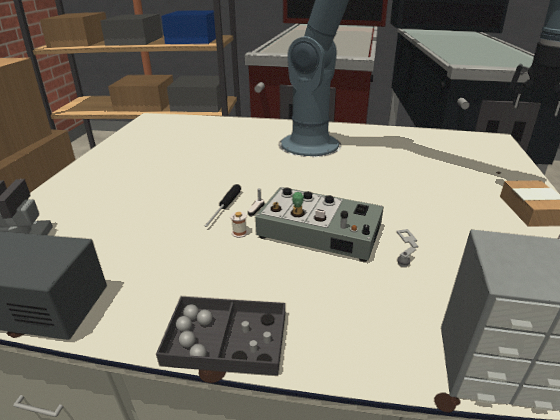

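```bash
sleep 1
```

```text
(no output)
```

View pics/topc.png

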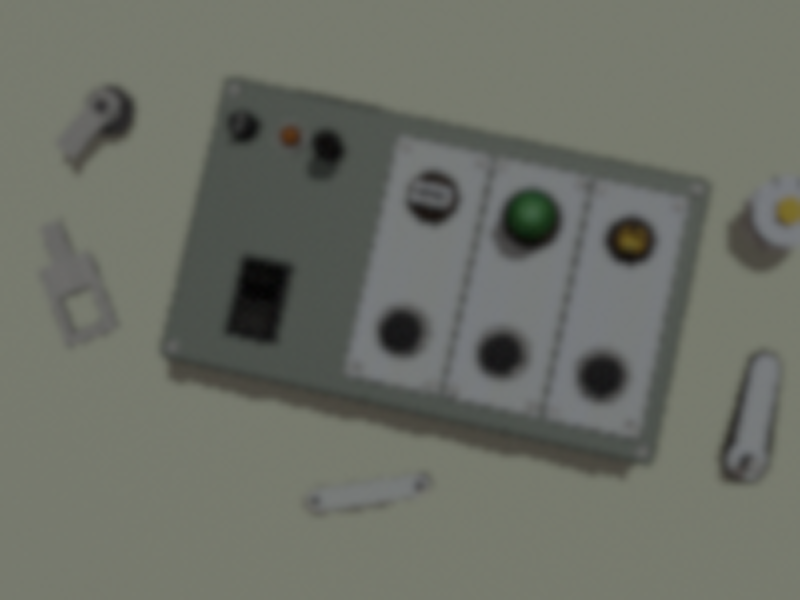

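View pics/scenec.png

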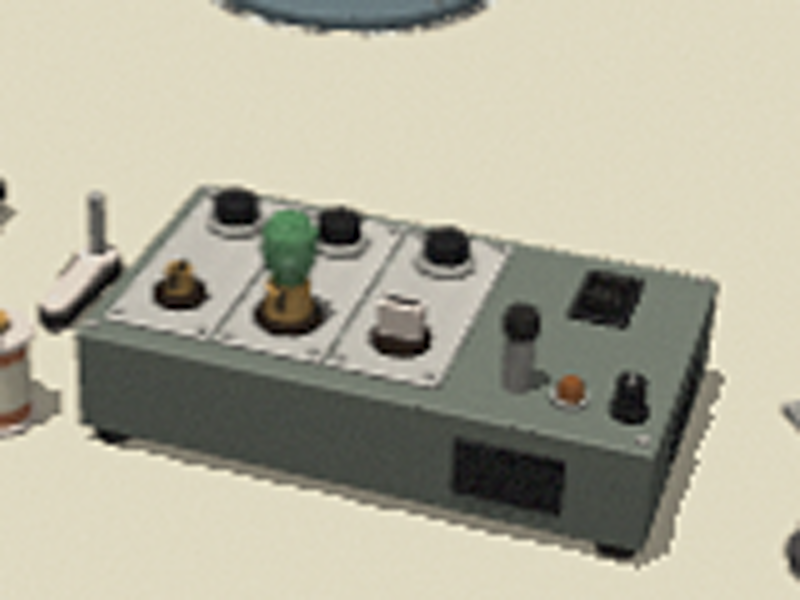

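```bash
cat >> h.py <<'E'
from scipy.optimize import least_squares
def cam(n):
    d=np.load(f"{n}.npz"); return d["intrinsics"],d["dist"],d["cam_to_world"]
def proj(n,P):
    K,D,T=cam(n); P=np.atleast_2d(P); W=np.linalg.inv(T)
    p=P@W[:3,:3].T+W[:3,3]; p=p*[1,-1,-1]
    return cv2.projectPoints(p.reshape(-1,1,3),np.zeros(3),np.zeros(3),K,D)[0].reshape(-1,2)
def onz(n,uv,z):
    K,D,T=cam(n); q=cv2.undistortPoints(np.array(uv,float).reshape(-1,1,2),K,D).reshape(-1,2)
    d=np.c_[q[:,0],-q[:,1],-np.ones(len(q))]@T[:3,:3].T
    return T[:3,3]+d*((z-T[2,3])/d[:,2])[:,None]
E
python3 - <<'E'
from h import *
top=lambda a:(np.array(a)+.5)/4-.5+[150,170]
sc=lambda a:(np.array(a)+.5)/5-.5+[240,150]
obs=[("top",top(p),l) for p,l in [((230,80),(75,130,60)),((707,185),(75,-130,60)),((648,460),(-75,-130,60)),((167,350),(-75,130,60)),((259,300),('rx',85,63)),((401,332),(-35,'y0',75)),((501,355),(-35,'y1',75)),((601,377),(-35,'y2',75))]]
obs+=[("scene",sc(p),l) for p,l in [((82,338),(75,-130,60)),((660,458),(75,130,60)),((717,287),(-75,130,60)),((203,187),(-75,-130,60)),((606,298),('rx',85,63)),((237,198),(-35,'y2',78)),((340,217),(-35,'y1',78)),((447,238),(-35,'y0',78))]]
names=['rx','y0','y1','y2']
def f(v,cams=("top","scene"),full=False):
    c,s=np.cos(v[2]),np.sin(v[2]); out=[]
    for n,p,l in obs:
        if n not in cams: continue
        L=[v[3+names.index(a)] if isinstance(a,str) else a/1000 for a in l]
        P=[v[0]+c*L[0]-s*L[1],v[1]+s*L[0]+c*L[1],L[2]]
        out.append(proj(n,P)[0]-p)
    return np.array(out) if full else np.ravel(out)
for cams in [("top",),("scene",),("top","scene")]:
    o=least_squares(f,[.5,.05,-.2,0,0,-.05,-.1],args=(cams,)); v=o.x
    print(cams,np.round(v,4)); print(np.round(f(v,cams,True),1).tolist())
c,s=np.cos(v[2]),np.sin(v[2])
for n,L in dict(on=(v[3]+.012,.085),off=(v[3]-.012,.085),bulb=(-.035,v[5]),sock=(.035,v[5])).items(): print(n,np.round([v[0]+c*L[0]-s*L[1],v[1]+s*L[0]+c*L[1]],4))
# network points
print("net on top",onz("top",[214.3,233],.0705),"off",onz("top",[211.7,250.2],.0655),"bulb",onz("top",[276.1,255],.078),"net scene on",onz("scene",[357.6,208.5],.0705),onz("scene",[365.3,205.4],.0655),onz("scene",[312.2,191.5],.078))
E
```

```text
('top',) [ 0.5298  0.0836 -0.2104 -0.0359  0.0092 -0.0424 -0.0937]
[[-0.9, -1.7], [1.9, -0.9], [1.3, 2.1], [-2.6, 1.4], [-0.0, -0.0], [0.1, -0.3], [0.1, -0.5], [0.1, -0.3]]
('scene',) [ 0.5292  0.085  -0.2033 -0.0343  0.0076 -0.0444 -0.0959]
[[-1.4, -0.7], [0.1, -0.0], [1.1, -1.3], [-0.3, -0.4], [0.7, 0.3], [-0.1, 0.5], [-0.1, 0.5], [-0.0, 0.3]]
('top', 'scene') [ 0.5297  0.0842 -0.2082 -0.0355  0.0085 -0.0432 -0.0947]
[[-1.3, -1.5], [1.5, -1.0], [1.1, 2.0], [-2.8, 1.6], [-0.3, -0.0], [0.2, -0.2], [0.3, -0.4], [0.3, -0.3], [-1.8, -0.8], [-0.5, 0.3], [0.9, -1.0], [-0.4, -0.4], [0.5, 0.2], [0.2, 0.6], [0.1, 0.7], [0.1, 0.5]]
on [0.5243 0.1722]
off [0.5008 0.1772]
bulb [0.4865 0.0491]
sock [0.555  0.0347]
net on top [[0.53586255 0.17366968 0.0705    ]] off [[0.50102842 0.17888764 0.0655    ]] bulb [[0.49257638 0.04723092 0.078     ]] net scene on [[0.52243966 0.16596347 0.0705    ]] [[0.49727572 0.18353546 0.0655    ]] [[0.47443137 0.05832781 0.078     ]]
```

```bash
cat >> h.py <<'E'
from scipy.spatial.transform import Rotation as Ro
PT=dict(on=(.5243,.1722),off=(.5008,.1772),bulb=(.4865,.0491))
def go(x,y,tipz):
    s=r.sense(); w,a,b,c=s["orientation"]; R=Ro.from_quat([a,b,c,w])
    tip=s["tcp_pos"]+R.apply([0,0,.173])
    d=np.array([x,y,tipz])-tip
    M=R.as_matrix()
    print("t",s["clock"],"tip",np.round(tip,4),"gap",round(s["finger_gap"],3),"F",np.round(s["wrist_force"],2),"xaxis deg",np.degrees(np.arctan2(M[1,0],M[0,0])),"z",np.round(M[:,2],4))
    print("units",np.round(R.inv().apply(d)/.04,3),"err rot tool",np.round(R.inv().apply(np.cross(M[:,2],[0,0,-1]))*180/np.pi/5,3))
E
python3 -m inch '[[[0,0,0.32],[0,0,-0.32],1],[[0,0,0.32],[0,0,-0.32],1],[[0,0,0.32],[0,0,-0.32],1],[[0,0,0.32],[0,0,-0.32],1],[[0,0,0.32],[0,0,-0.32],1],[[0,0,0.32],[0,0,-0.32],1],[[0,0,0.32],[0,0,-0.32],1],[[0,0,0.32],[0,0,-0.32],1]]' 40
python3 -c "
from h import *
go(*PT['on'],.11)"
```

```text
clock: 1.57
tcp_pos: [0.2726, 0.5901, 0.3017]
orientation: [0.0, 0.104, 0.995, 0.0]
wrist_force: [0.4, -0.4, -0.5]
finger_gap: -0.002
t 1.5667 tip [0.2726 0.5901 0.1287] gap -0.002 F [ 0.44 -0.42 -0.49] xaxis deg 168.07980900641644 z [ 0.e+00  1.e-04 -1.e+00]
units [-8.314 -8.923  0.467] err rot tool [ 0.002 -0.    -0.   ]
```

```bash

python3 -m inch '[[[-0.52,-0.558,0],[0,0,0],1],[[-0.52,-0.558,0],[0,0,0],1],[[-0.52,-0.558,0],[0,0,0],1],[[-0.52,-0.558,0],[0,0,0],1],[[-0.52,-0.558,0],[0,0,0],1],[[-0.52,-0.558,0],[0,0,0],1],[[-0.52,-0.558,0],[0,0,0],1],[[-0.52,-0.558,0],[0,0,0],1]]'
python3 -m inch '[[[-0.52,-0.558,0],[0,0,0],1],[[-0.52,-0.558,0],[0,0,0],1],[[-0.52,-0.558,0],[0,0,0],1],[[-0.52,-0.558,0],[0,0,0],1],[[-0.52,-0.558,0],[0,0,0],1],[[-0.52,-0.558,0],[0,0,0],1],[[-0.52,-0.558,0],[0,0,0],1],[[-0.52,-0.558,0],[0,0,0],1]]'
python3 - <<'E'
from h import *
go(*PT['on'],.083)
for c in ["top","scene"]:
    im=r.capture(c)["color"]
    a=im[170:320,150:350] if c=="top" else im[110:260,240:440]
    cv2.imwrite(f"pics/{c}1.png",cv2.resize(a,(800,600),interpolation=cv2.INTER_CUBIC))
E
```

```text
clock: 2.23
tcp_pos: [0.399, 0.3795, 0.3026]
orientation: [0.0, 0.104, 0.995, 0.0]
wrist_force: [0.3, 0.3, -0.3]
finger_gap: 0.001
clock: 2.9
tcp_pos: [0.5246, 0.1703, 0.3026]
orientation: [0.0, 0.104, 0.995, 0.0]
wrist_force: [0.6, -0.5, 1.0]
finger_gap: -0.001
t 2.9 tip [0.5247 0.1704 0.1296] gap -0.001 F [ 0.58 -0.55  0.98] xaxis deg 168.0124809968006 z [ 6.e-04  4.e-04 -1.e+00]
units [0.02  0.042 1.165] err rot tool [ 0.006  0.006 -0.   ]
```

View pics/scene1.png

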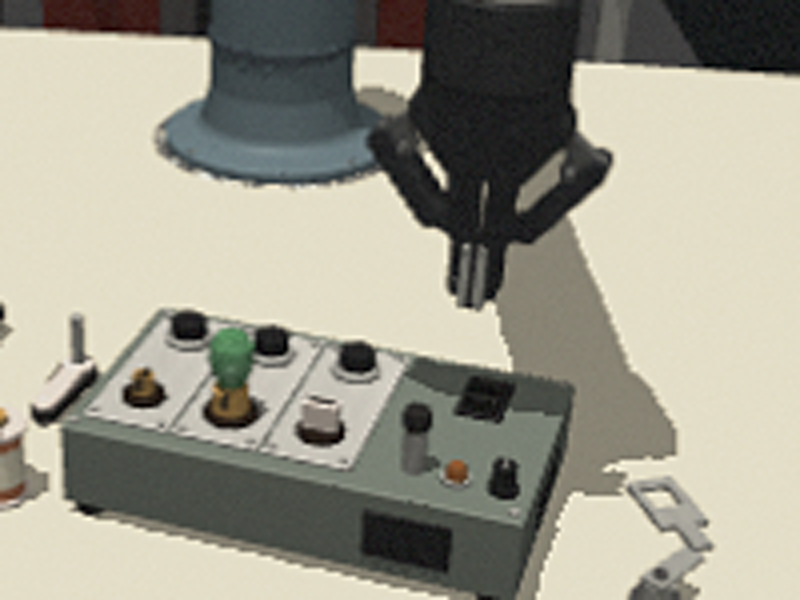

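View pics/top1.png

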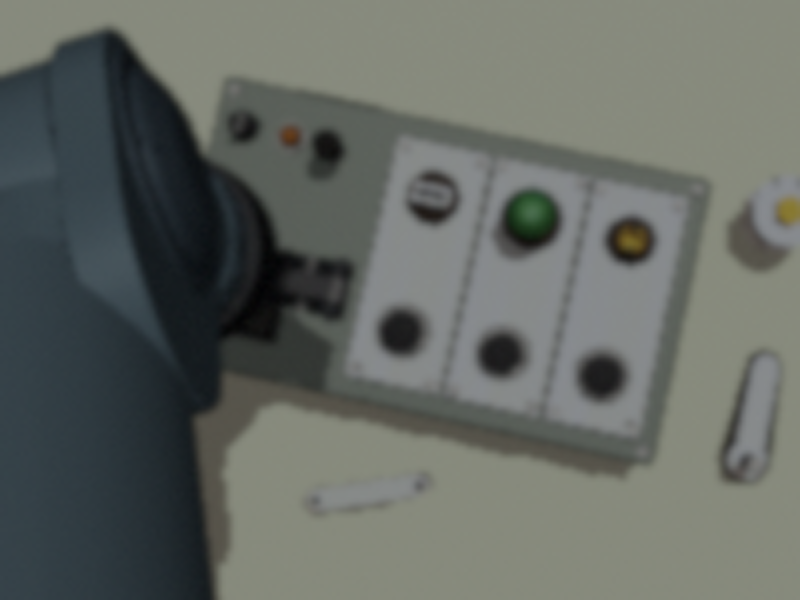

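```bash

python3 -m inch '[[[0.02,0.04,0.3],[0,0,0],1],[[0,0,0.3],[0,0,0],1],[[0,0,0.3],[0,0,0],1],[[0,0,0.2],[0,0,0],1],[[0,0,0.1],[0,0,0],1],[[0,0,0.08],[0,0,0],1],[[0,0,0],[0,0,0],1],[[0,0,0],[0,0,0],1]]'
python3 - <<'E'
from h import *
go(*PT['on'],.0655)
print(proj("scene",[*PT['on'],.0775]))
for c in ["scene"]:
    im=r.capture(c)["color"]
    a=im[170:245,310:410]
    cv2.imwrite(f"pics/{c}2.png",cv2.resize(a,(800,600),interpolation=cv2.INTER_CUBIC))
E
```

```text
clock: 3.67
tcp_pos: [0.5235, 0.1736, 0.251]
orientation: [0.0, 0.104, 0.995, -0.0]
wrist_force: [0.0, 0.6, 0.6]
finger_gap: -0.0
t 3.6667 tip [0.5235 0.1736 0.078 ] gap -0.0 F [0.04 0.56 0.58] xaxis deg 168.0336002474643 z [ 0. -0. -1.]
units [-0.027 -0.03   0.313] err rot tool [-0.  0.  0.]
[[360.70150647 206.46817009]]
```

View pics/scene2.png

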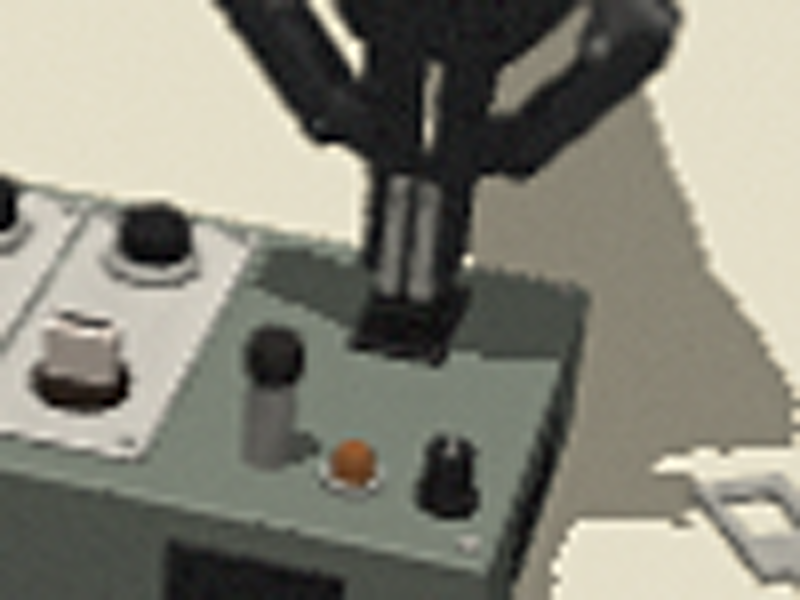

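```bash

python3 -m inch '[[[-0.07,-0.03,0.05],[0,0,0],1],[[0,0,0.05],[0,0,0],1],[[0,0,0.05],[0,0,0],1],[[0,0,0.05],[0,0,0],1],[[0,0,0.05],[0,0,0],1],[[0,0,0.05],[0,0,0],1],[[0,0,0.02],[0,0,0],1],[[0,0,0],[0,0,0],1]]'
python3 - <<'E'
from h import *
go(*PT['on'],.0655)
for c in ["scene"]:
    im=r.capture(c)["color"]
    a=im[170:245,310:410]
    cv2.imwrite(f"pics/{c}3.png",cv2.resize(a,(800,600),interpolation=cv2.INTER_CUBIC))
E
```

```text
clock: 4.38
tcp_pos: [0.5261, 0.1716, 0.2388]
orientation: [-0.0, 0.105, 0.995, 0.0]
wrist_force: [-0.6, -0.9, 5.2]
finger_gap: 0.0
t 4.3833 tip [0.526  0.1716 0.0658] gap 0.0 F [-0.59 -0.92  5.25] xaxis deg 168.0002175839173 z [-4.e-04  1.e-04 -1.e+00]
units [0.045 0.006 0.008] err rot tool [-0.    -0.005 -0.   ]
```

View pics/scene3.png

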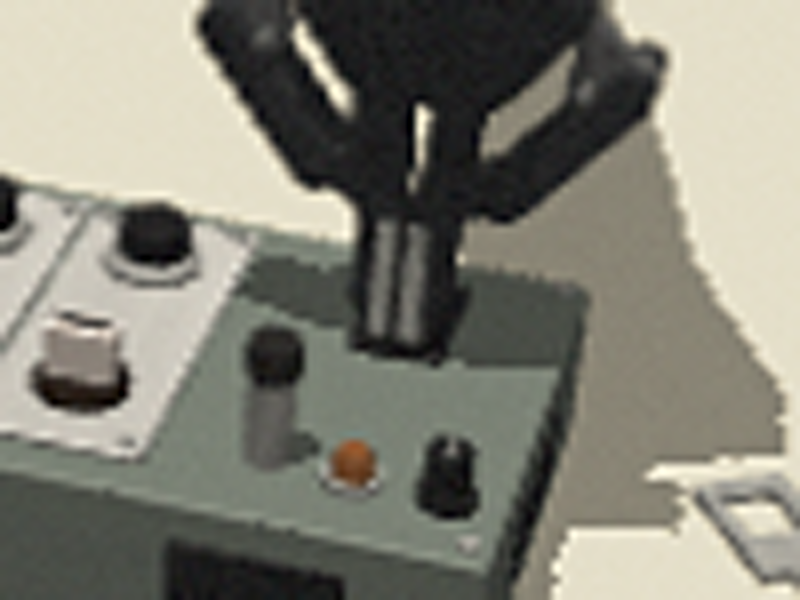

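```bash

python3 -m inch '[[[0,0,0.01],[0,0,0],1],[[0,0,0.01],[0,0,0],1],[[0,0,0.01],[0,0,0],1],[[0,0,0],[0,0,0],1],[[0,0,0],[0,0,0],1],[[0,0,0],[0,0,0],1],[[0,0,0],[0,0,0],1],[[0,0,0],[0,0,0],1]]'
python3 -m inch '[[[0,0,-0.2],[0,0,0],1],[[0,0,-0.3],[0,0,0],1],[[0,0,-0.3],[0,0,0],1],[[0,0,-0.3],[0,0,0],1],[[0,0,-0.3],[0,0,0],1],[[0,0,0],[0,0,0],1],[[0,0,0],[0,0,0],1],[[0,0,0],[0,0,0],1]]'
python3 - <<'E'
from h import *
go(*PT['bulb'],.11)
for c in ["scene"]:
    im=r.capture(c)["color"]
    a=im[170:245,310:410]
    cv2.imwrite(f"pics/{c}4.png",cv2.resize(a,(800,600),interpolation=cv2.INTER_CUBIC))
E
```

```text
clock: 5.1
tcp_pos: [0.5261, 0.1716, 0.2387]
orientation: [-0.0, 0.104, 0.995, 0.0]
wrist_force: [-3.1, -0.9, 10.5]
finger_gap: 0.001
clock: 5.77
tcp_pos: [0.5257, 0.1716, 0.293]
orientation: [-0.0, 0.104, 0.995, -0.0]
wrist_force: [-0.8, 0.2, -0.6]
finger_gap: -0.001
t 5.7667 tip [0.5257 0.1716 0.12  ] gap -0.001 F [-0.79  0.24 -0.62] xaxis deg 168.01385434153423 z [-3.e-04 -0.e+00 -1.e+00]
units [ 0.322 -3.198  0.251] err rot tool [-0.001 -0.004  0.   ]
```

View pics/scene4.png

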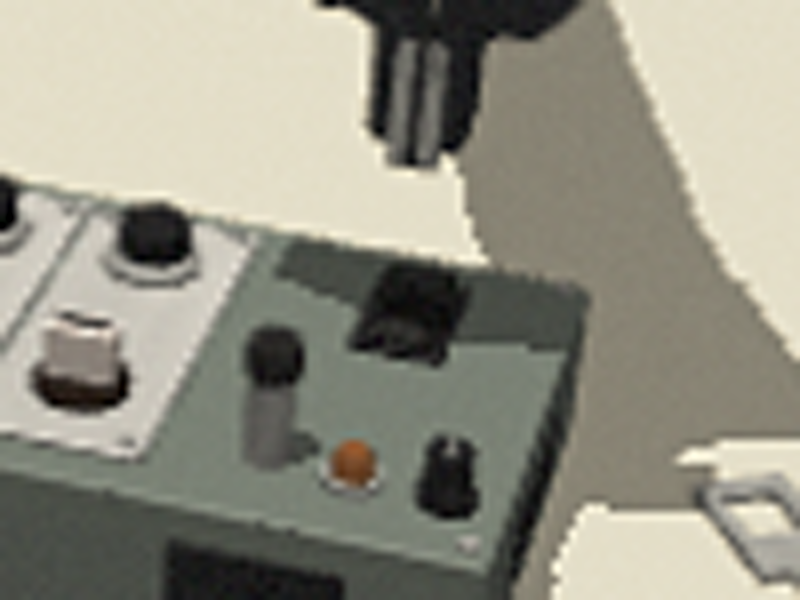

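```bash
python3 - <<'E'
from h import *
a=cv2.imread("pics/scene0.png")[195:225,345:375]
im=r.capture("scene")["color"][195:225,345:375]
o=np.hstack([a,im]); o=cv2.convertScaleAbs(o,alpha=2)
cv2.imwrite("pics/cmp.png",cv2.resize(o,(800,400),interpolation=cv2.INTER_CUBIC))
E
```

```text
(no output)
```

View pics/cmp.png

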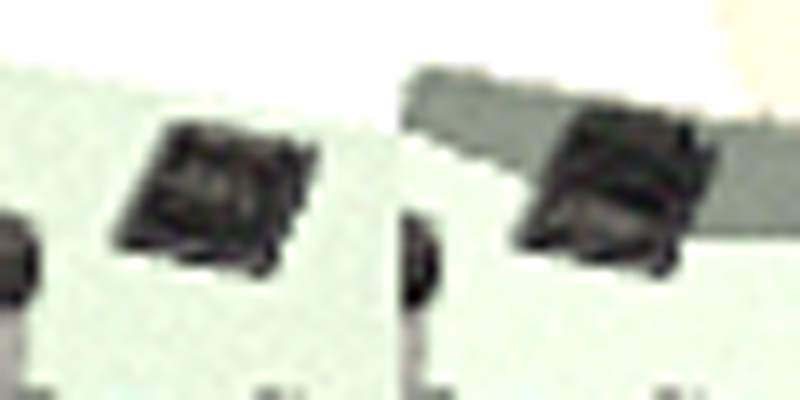

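```bash

python3 -m inch '[[[0.05,-0.5,0],[0,0,0],1],[[0.05,-0.5,0],[0,0,0],1],[[0.05,-0.5,0],[0,0,0],1],[[0.05,-0.5,0],[0,0,0],1],[[0.05,-0.5,0],[0,0,0],1],[[0.05,-0.5,0],[0,0,0],1],[[0.02,-0.2,0],[0,0,0],1],[[0,0,0],[0,0,0],1]]'
python3 -m inch '[[[0,0,0.2],[0,0,0],1],[[0,0,0.2],[0,0,0],1],[[0,0,0.2],[0,0,0],1],[[0,0,0.2],[0,0,0],1],[[0,0,0.1],[0,0,0],1],[[0,0,0.02],[0,0,0],1],[[0,0,0],[0,0,0],1],[[0,0,0],[0,0,0],1]]'
python3 - <<'E'
from h import *
go(*PT['bulb'],.073)
for c in ["scene"]:
    im=r.capture(c)["color"]
    a=im[160:235,265:365]
    cv2.imwrite(f"pics/{c}5.png",cv2.resize(a,(800,600),interpolation=cv2.INTER_CUBIC))
E
```

```text
clock: 6.53
tcp_pos: [0.486, 0.0466, 0.2923]
orientation: [-0.001, 0.107, 0.994, -0.001]
wrist_force: [-0.2, 0.9, -1.0]
finger_gap: -0.001
clock: 7.2
tcp_pos: [0.487, 0.0492, 0.2563]
orientation: [0.0, 0.104, 0.995, 0.0]
wrist_force: [0.9, -0.1, -0.2]
finger_gap: 0.0
t 7.2 tip [0.4871 0.0492 0.0833] gap 0.0 F [ 0.94 -0.06 -0.18] xaxis deg 168.01424807719596 z [ 2.e-04 -0.e+00 -1.e+00]
units [ 0.013 -0.004  0.257] err rot tool [0.    0.002 0.   ]
```

View pics/scene5.png

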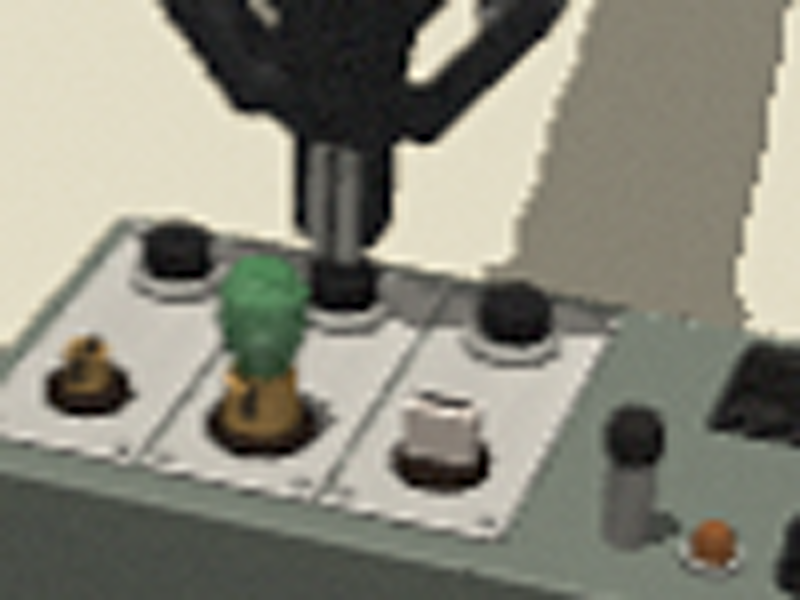

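```bash

python3 -m inch '[[[0,0,0.06],[0,0,0],1],[[0,0,0.06],[0,0,0],1],[[0,0,0.06],[0,0,0],1],[[0,0,0.04],[0,0,0],1],[[0,0,0.04],[0,0,0],1],[[0,0,0.01],[0,0,0],1],[[0,0,0],[0,0,0],1],[[0,0,0],[0,0,0],1]]'
python3 - <<'E'
from h import *
go(*PT['bulb'],.073)
E
```

```text
clock: 7.92
tcp_pos: [0.4873, 0.049, 0.2465]
orientation: [0.0, 0.105, 0.995, 0.0]
wrist_force: [-1.5, -0.5, 7.9]
finger_gap: -0.002
t 7.9167 tip [0.4874 0.0491 0.0735] gap -0.002 F [-1.46 -0.55  7.85] xaxis deg 167.9954133497854 z [ 5.e-04  5.e-04 -1.e+00]
units [ 0.022 -0.005  0.012] err rot tool [ 0.007  0.005 -0.   ]
```

```bash

python3 -m inch '[[[0,0,0.01],[0,0,0],1],[[0,0,0],[0,0,0],1],[[0,0,0],[0,0,0],1],[[0,0,0],[0,0,0],1],[[0,0,0],[0,0,0],1],[[0,0,0],[0,0,0],1],[[0,0,0],[0,0,0],1],[[0,0,0],[0,0,0],1]]'
for i in 1 2 3; do :; done
python3 -m inch '[[[0,0,0],[0,0,0],1],[[0,0,0],[0,0,0],1],[[0,0,0],[0,0,0],1],[[0,0,0],[0,0,0],1],[[0,0,0],[0,0,0],1],[[0,0,0],[0,0,0],1],[[0,0,0],[0,0,0],1],[[0,0,0],[0,0,0],1]]'
python3 -m inch '[[[0,0,0],[0,0,0],1],[[0,0,0],[0,0,0],1],[[0,0,0],[0,0,0],1],[[0,0,0],[0,0,0],1],[[0,0,0],[0,0,0],1],[[0,0,0],[0,0,0],1],[[0,0,0],[0,0,0],1],[[0,0,0],[0,0,0],1]]'
python3 - <<'E'
from h import *
im=r.capture("scene")["color"]
cv2.imwrite("pics/scene6.png",cv2.resize(im[160:235,265:365],(800,600),interpolation=cv2.INTER_CUBIC))
E
python3 -m inch '[[[0,0,0],[0,0,0],1],[[0,0,0],[0,0,0],1],[[0,0,0],[0,0,0],1],[[0,0,0],[0,0,0],1],[[0,0,0],[0,0,0],1],[[0,0,0],[0,0,0],1],[[0,0,0],[0,0,0],1],[[0,0,0],[0,0,0],1]]'
```

```text
clock: 8.58
tcp_pos: [0.4873, 0.049, 0.2464]
orientation: [0.0, 0.105, 0.995, 0.0]
wrist_force: [-2.6, 0.9, 11.2]
finger_gap: -0.004
clock: 9.25
tcp_pos: [0.4873, 0.049, 0.2464]
orientation: [0.0, 0.105, 0.995, 0.0]
wrist_force: [-2.5, -1.0, 9.7]
finger_gap: 0.001
clock: 9.92
tcp_pos: [0.4873, 0.049, 0.2464]
orientation: [0.0, 0.105, 0.995, 0.0]
wrist_force: [-3.0, -0.7, 9.8]
finger_gap: -0.001
clock: 10.63
tcp_pos: [0.4873, 0.049, 0.2464]
orientation: [0.0, 0.105, 0.995, 0.0]
wrist_force: [-2.3, -1.4, 11.1]
finger_gap: 0.0
```

View pics/scene6.png

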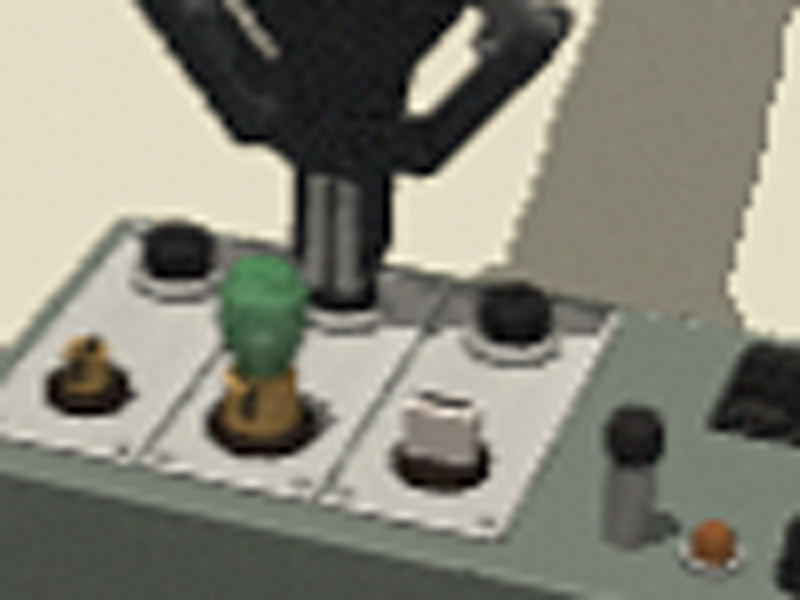

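The cap is pressed close to its bezel with steady force at the stop, and it was held about 2.7 s. The bulb hasn't moved. Lifting now.

```bash

python3 -m inch '[[[0,0,-0.1],[0,0,0],1],[[0,0,-0.2],[0,0,0],1],[[0,0,-0.3],[0,0,0],1],[[0,0,-0.3],[0,0,0],1],[[0,0,-0.3],[0,0,0],1],[[0,0,0],[0,0,0],1],[[0,0,0],[0,0,0],1],[[0,0,0],[0,0,0],1]]'
python3 - <<'E'
from h import *
im=r.capture("scene")["color"]
cv2.imwrite("pics/scene7.png",cv2.resize(im[160:235,285:385],(800,600),interpolation=cv2.INTER_CUBIC))
# target a bit nearer the end: 14 mm
v=np.array(PT['off'])-np.array(PT['on']); t=np.array(PT['off'])+v/24*2
print(t); go(*t,.12)
E
```

```text
clock: 11.3
tcp_pos: [0.4863, 0.049, 0.2925]
orientation: [-0.001, 0.104, 0.995, -0.0]
wrist_force: [0.7, 0.3, 0.2]
finger_gap: 0.0
[0.49884167 0.17761667]
t 11.35 tip [0.4859 0.0489 0.1192] gap 0.001 F [-0.76  0.13 -0.11] xaxis deg 168.01056711369984 z [-1.8e-03 -4.0e-04 -1.0e+00]
units [ 0.353  3.215 -0.023] err rot tool [-0.009 -0.02  -0.   ]
```

View pics/scene7.png

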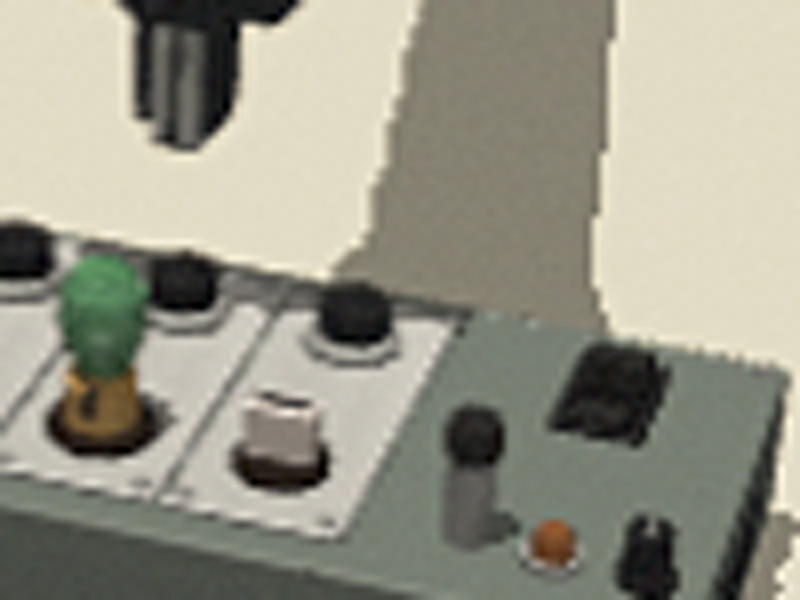

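The button has sprung back up and the rocker is still on, with its near half raised. Next is the off end.

```bash

python3 -m inch '[[[0.05,0.5,0],[0,0,0],1],[[0.05,0.5,0],[0,0,0],1],[[0.05,0.5,0],[0,0,0],1],[[0.05,0.5,0],[0,0,0],1],[[0.05,0.5,0],[0,0,0],1],[[0.05,0.5,0],[0,0,0],1],[[0.04,0.22,0],[0,0,0],1],[[0,0,0],[0,0,0],1]]'
python3 -m inch '[[[0,0,0.2],[0,0,0],1],[[0,0,0.2],[0,0,0],1],[[0,0,0.2],[0,0,0],1],[[0,0,0.2],[0,0,0],1],[[0,0,0.15],[0,0,0],1],[[0,0,0.08],[0,0,0],1],[[0,0,0],[0,0,0],1],[[0,0,0],[0,0,0],1]]'
python3 - <<'E'
from h import *
go(.4988,.1776,.0655)
im=r.capture("scene")["color"]
cv2.imwrite("pics/scene8.png",cv2.resize(im[160:235,310:410],(800,600),interpolation=cv2.INTER_CUBIC))
E
```

```text
clock: 12.02
tcp_pos: [0.4997, 0.1806, 0.2923]
orientation: [-0.001, 0.102, 0.995, 0.0]
wrist_force: [0.1, 0.7, -0.0]
finger_gap: -0.002
clock: 12.68
tcp_pos: [0.5003, 0.1777, 0.2516]
orientation: [-0.0, 0.105, 0.995, -0.0]
wrist_force: [0.6, 0.8, 0.3]
finger_gap: 0.001
t 12.6833 tip [0.5002 0.1776 0.0786] gap 0.001 F [0.65 0.8  0.34] xaxis deg 167.98758345500374 z [-4.e-04 -3.e-04 -1.e+00]
units [ 0.035 -0.008  0.328] err rot tool [-0.004 -0.004  0.   ]
```

View pics/scene8.png

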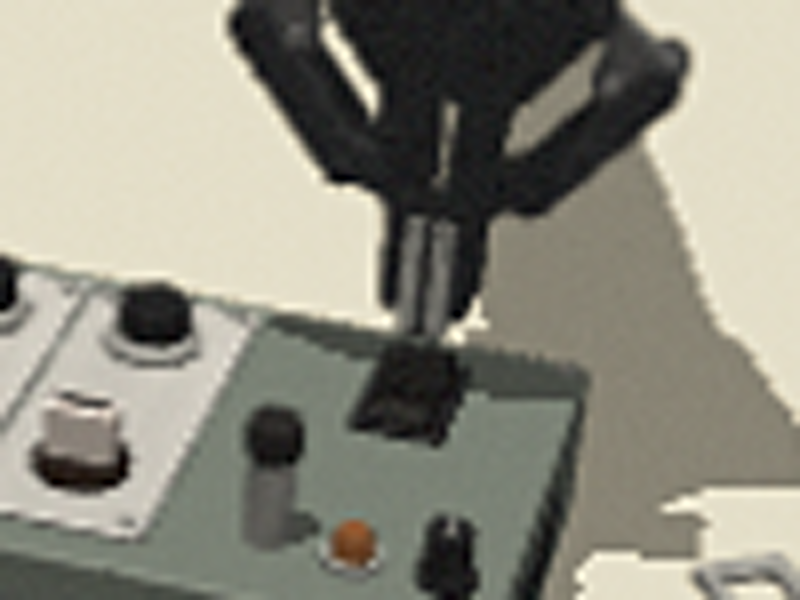

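```bash

python3 -m inch '[[[0.03,0,0.05],[0,0,0],1],[[0,0,0.05],[0,0,0],1],[[0,0,0.05],[0,0,0],1],[[0,0,0.05],[0,0,0],1],[[0,0,0.05],[0,0,0],1],[[0,0,0.05],[0,0,0],1],[[0,0,0.04],[0,0,0],1],[[0,0,0],[0,0,0],1]]'
python3 -m inch '[[[0,0,0.01],[0,0,0],1],[[0,0,0],[0,0,0],1],[[0,0,0],[0,0,0],1],[[0,0,0],[0,0,0],1],[[0,0,0],[0,0,0],1],[[0,0,0],[0,0,0],1],[[0,0,0],[0,0,0],1],[[0,0,0],[0,0,0],1]]'
```

```text
clock: 13.4
tcp_pos: [0.4993, 0.1782, 0.2391]
orientation: [-0.0, 0.105, 0.995, 0.0]
wrist_force: [-3.7, -1.2, 7.1]
finger_gap: 0.004
clock: 14.07
tcp_pos: [0.4993, 0.1782, 0.239]
orientation: [-0.0, 0.105, 0.995, 0.0]
wrist_force: [-3.3, -1.2, 9.5]
finger_gap: 0.004
```

```bash

python3 -m inch '[[[0,0,-0.2],[0,0,0],1],[[0,0,-0.3],[0,0,0],1],[[0,0,-0.5],[0,0,0],1],[[0,0,-0.5],[0,0,0],1],[[0,0,-0.5],[0,0,0],1],[[0,0,-0.5],[0,0,0],1],[[0,0,0],[0,0,0],1],[[0,0,0],[0,0,0],1]]'
python3 - <<'E'
from h import *
im=r.capture("scene")["color"]
cv2.imwrite("pics/scene9.png",cv2.resize(im[150:270,240:400],(800,600),interpolation=cv2.INTER_CUBIC))
a=cv2.imread("pics/scene0.png")
o=cv2.convertScaleAbs(np.hstack([a[195:225,345:375],im[195:225,345:375]]),alpha=2)
cv2.imwrite("pics/cmp2.png",cv2.resize(o,(800,400),interpolation=cv2.INTER_CUBIC))
E
```

```text
clock: 14.73
tcp_pos: [0.4999, 0.1782, 0.3398]
orientation: [0.002, 0.105, 0.995, 0.001]
wrist_force: [0.0, -0.1, -0.9]
finger_gap: -0.001
```

View pics/scene9.png

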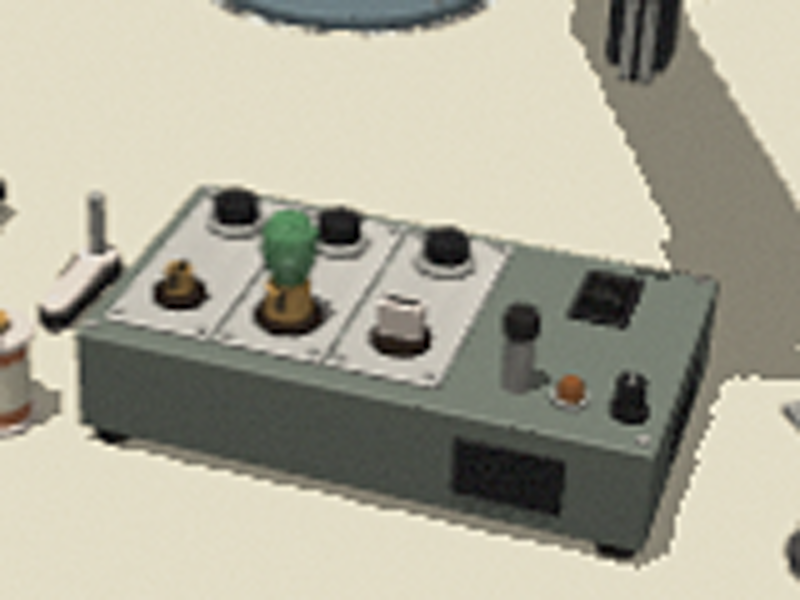

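View pics/cmp2.png

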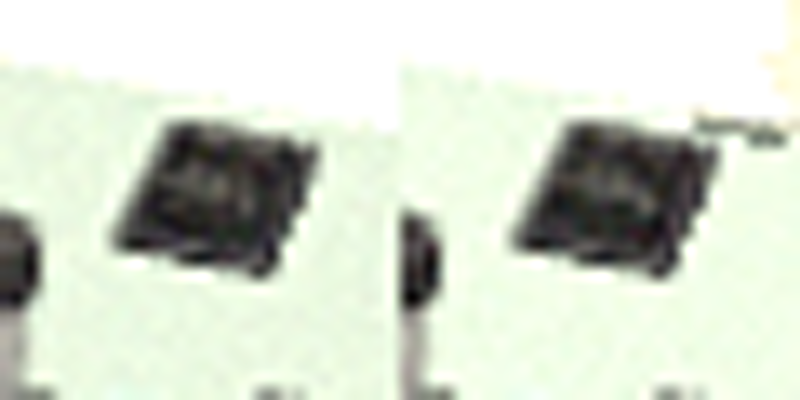

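The rocker looks the same as at the start (off), the buttons are up, the bulb is in place and the tool is clear. Handing in.

```bash
python3 -c "
from h import *
print(r.job_done())"
```

```text
the job is handed in; nothing more can be done
None
```

The bulb test is done and the job is handed in, at about 15 s of the 42 s allowed. The hand-in reported no verdict, so these results rest on the pictures and the force readings.

- **Switch on:** I pressed the rocker's far end with shut fingertips to a hard stop at about 10 N. The picture afterwards showed the near half raised.
- **Test button:** I pressed the button in front of the bulb, which is the middle plate, to its stop with 8–11 N and held it for about 2.7 s. After I lifted off, it was up again with the rocker still on.
- **Switch off:** I pressed the near end to its stop at about 9.5 N and withdrew upwards.

**Last checks:** In the last scene picture the rocker looks the same as at the start. All three buttons are up and the bulb stands upright. The small parts in that crop look unmoved. The lane guide, the screwdriver and most of the key plate and cam lock lie outside it, and I did not check them again. The wrist force was back near zero and the tool was clear of everything.

**Disagreements:** Some of the networks' points were up to about 15 mm off. I used a fit to the tester's corners, buttons and rocker in both cameras instead. That fit agreed to about 2 mm between the cameras for the buttons and rocker, although the box corners in the top picture missed by up to about 3 pixels.

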